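# Chopsticks in the cup, safety cap off the garlic jar

## Task

Get the garlic ready to serve: take the clipped steel chopsticks off the sloping rest, stand them tips down in the empty celadon cup and let go of them. Then open the garlic jar: push its orange safety cap down, keep it pushed while turning it about a sixth of a turn anticlockwise (seen from above), and lift it off. Finish still holding the cap in the gripper, level and still, 5 to 10 cm straight above where it sat, and leave the other dishes, bottle, tin and strainer where they stand.

Things in the scene. Friction and masses are not known exactly. Their poses are not given: they have to be found in the camera images.
- chopsticks: Pair of steel chopsticks clipped side by side into one rigid piece by a red silicone sleeve: two rods 7 mm thick, 200 mm long, 10 mm apart along the body's y; 60 g. Origin: midway between the tips (lower ends); z runs along the rods to the upper ends. They start on the sloping rest, z tilted 40 degrees from vertical, upper ends leaning towards the rest's +x.
- sleeve (a point): Centre of the red sleeve, 145 mm from the tips along the chopsticks' z: 40 mm long, 20 mm wide (chopsticks' y), 14 mm thick. It sticks out past the upper end of the rest, about 129 mm above the table, free on both sides and below, so it can be pinched across its 20 mm from straight above.
- rest: Fixed sloping bamboo rest, origin on the table, z up, base 150 x 60 mm. The chopsticks lie in its groove in the vertical plane of its x axis, tips at x = -60 mm, height 18 mm, rising to +x. The groove reaches 114 mm along them from the tips; its low side walls are 33 mm over both. The chopsticks lift straight up out of it.
- cup: Empty pale green (celadon) cup, loose, 300 g, upright. Mouth 60 mm across outside and 52 mm inside, slightly narrower at the foot, 95 mm tall. Origin: centre of the underside, z up; inner floor about 5 mm above it.
- jar: Small clear garlic jar, 66 mm across, fixed in a round 88 mm wooden cradle; it cannot turn or shift. Origin: centre of the cradle's underside on the table, z up. Glass shoulder at 72 mm, neck (33 mm across, three lugs) up to 98 mm. A locked cap has its underside at 82 mm and its top at 111 mm, 10 mm of free height below its rim.
- cap: Orange push-and-turn cap, 54 mm across (16 flats), 29 mm tall, 35 g, locked on the jar by 3 lugs and pushed up by a spring (4 N). Origin: centre of its underside, z up. Push it down 4 to 7 mm (8 to 10 N), keep it down, turn anticlockwise seen from above: free from 40 to 80 degrees (aim at 60), stop near 85. Clockwise is blocked. One grasp from above of 25 N or more on its sides does it all.
- seal (a joint): White sprung seal plate in the jar's mouth under the cap, m: 0 with the cap locked, grows as the cap is pushed down (0.004 clears the lock, 0.007 is the stop), about -0.003 when the cap is free.
- dish1: Celadon dipping dish, 90 mm across, 24 mm tall; not to be disturbed. Origin: centre of the underside.
- dish2: Another celadon dipping dish, the same; not to be disturbed.
- soy: Amber sauce bottle with red cap, 54 mm across, 120 mm tall; not to be disturbed. Origin: centre of the underside.
- bowl: Blue rice bowl, 116 mm across, 60 mm tall; not to be disturbed. Origin: centre of the underside.
- tin: Green tea tin, 68 mm across, 85 mm tall; not to be disturbed. Origin: centre of the underside.
- strainer: Steel strainer basket, 132 mm across, 55 mm tall, its red silicone handle out to 208 mm along its -x; not to be disturbed. Origin: centre of the underside.
Things that resemble listed ones, but are neither listed nor needed, are in the scene too. What is shaped like the chopsticks but green or yellow is not meant.

How it is judged:
On the way, in this order (a step that is already met when the one before it is completed fails the run):
1. the chopsticks stand tips down in the cup, let go (z of chopsticks in the frame of cup between -0.005 and 0.02 m and horizontal distance between chopsticks and cup below 0.03 m and angle between chopsticks's own z axis and vertical below 0.6 rad and angle between cup's own z axis and vertical below 0.1 rad and contact force between the fingers and chopsticks below 0.05 N and linear speed of chopsticks below 0.05 m/s), for 0.3 s.
2. the gripped cap is pushed down past its lock while still on its lock (value of joint seal above 0.0037 m and contact force between the fingers and cap above 0.5 N and angle between the x axis of cap and the x axis of jar, either way round below 0.35 rad), for 0.02 s.
3. the cap is turned free while still on the neck (angle between the x axis of cap and the x axis of jar, either way round above 0.55 rad and z of cap in the frame of jar below 0.089 m and horizontal distance between cap and jar below 0.006 m), for 0.02 s.
At the end, for the whole second after the job is handed in: Chopsticks at rest in the upright cup, untouched, tips within 20 mm of its underside, leaning under 0.6 rad. Cap held by the fingers (over 1 N), off the jar, 35 to 115 mm above where it sat, within 30 mm of the jar's axis, tilt under 0.25 rad, slower than 0.03 m/s (all of step 1 and z of cap in the frame of jar between 0.117 and 0.197 m and horizontal distance between cap and jar below 0.03 m and angle between cap's own z axis and vertical below 0.25 rad and contact force between the fingers and cap above 1 N and contact force between cap and jar below 0.05 N and linear speed of cap below 0.03 m/s); the arm keeps its last pose, push and grip.
It fails at once if a dish, the bowl, sauce bottle, tin or strainer is shifted by more than 25 mm (distance of any of dish1, dish2, soy, bowl, tin, strainer from where it was at the start of the episode above 0.025 m).
It fails at once if the cup is tipped over (angle between cup's own z axis and vertical above 0.5 rad).
It also fails if it takes over 58 s, if anything falls off the work surface, if the arm or the gripper's body presses on something with over 40 N, if the wrist force passes 120 N, or if a joint passes its speed limit or range.

## Robot

A 6-joint arm with a two-finger parallel gripper is mounted at the origin on the work surface. World frame = base frame: x ahead of the robot, y to its left, z up, the work surface at z = 0. Lengths are in m, angles in rad, forces in N, time in s.
With the tool pointing down it reaches from about 0.375 to 0.9 m from the base axis. Payload 3.1 kg.
Tool frame: the origin (TCP) lies at the very end of the fingers, on their centre line; the grasp point (between the pads) lies 19 mm behind it; z points along the fingers, y is the line along which they close (so a half turn about z gives the same grasp; the last joint's range is limited). The gripper opens to 87 mm and grips with 3 to 60 N. Pads are 19 mm wide; open, the fingers measure 117 mm over their backs; the gripper's body (75 mm by 190 mm) begins 51 mm behind the grasp point.
Start: joints at [-1.325, 0.527, 1.433, -0, 1.181, -0.178], TCP at [0.257, -0.57, 0.223] pointing down, gripper open.
Joint ranges: [-3.08, 3.08], [-0.75, 2.2], [0.22, 2.44], [-1.43, 4.57], [0, 2.65], [-2.85, 2.85]. Speed limits (rad/s): [2.79, 2.79, 3.14, 3.14, 3.14, 3.14].

## Interface

Orientations are given as a unit quaternion [x, y, z, w].
In Python, from cell import * gives the robot as it stands.
- The arm moves only by the tool arm_command, never from a script. Its argument "commands" is a list that holds one entry, the list of rows, each a list of 5 numbers: the opening, from 0 (shut) to 1 (fully open), then the shift along the tool's x, y, z in cm, then the turn about the tool's z in degrees. In form: [[[claw, x, y, z, yaw], ...]]. A call has 1 to 8 rows; each row shifts and turns the commanded pose from where the row before left it, along the tool's axes as they then stand; what a row does not reach is not made up. A row lasts 1/8 s, in which the tool goes at most 62.5 mm and 10.7 degrees, less where a joint would pass 70% of its speed; a pose out of reach is approached as far as the arm can. A call is refused whole if a number of a shift passes 6.25 or a number of a turn 10.7, either way. A call with a gripper value outside its range is refused whole. The fingers move at their own pace and stop on an object; the grip force is fixed at half the most. Time passes only in rows, so rows that do not move let the fingers close. It gives the time, the measured TCP pose, the force, the opening and the grip force at its end, in the units of the state.
- read_state(): the state, without advancing time (a new reading comes with each control period).
- capture(name): name is "scene" or "side" or "wrist"; returns a dict with "color" (480x640x3 uint8, red, green, blue), "vertical_fov" (degrees; the focal length in pixels is half the picture's height over the tangent of half this angle, whatever the lens; pixels are square), "cx", "cy" (the principal point, pixels), "view" (4x4, takes a point from world to camera coordinates). Camera axes: x right, y up, looking along -z (the intrinsics and any distortion apply to the point x, -y, -z); pixel columns grow to the right and rows downward; lengths in m; the calibration is good to about 2 mm. The wrist camera is an equidistant fisheye: a pixel r from the principal point sees the ray r / f radians off the axis. A picture is of the moment at which its call begins. There is no depth.
- finish_job(): hands the job in; it is judged then, once.
The state is a dict: "clock": time; "joints": joint angles; "qd": joint speeds; "joint_torque": joint torques, N m; "eef_pos": TCP position; "ee_rot": TCP orientation; "ft_force": force on the tool from outside, world axes, zero at the start; "torque": the same for the moment, N m; "gripper_width": finger opening in m; "grasp_force": force on a finger pad.
Only numpy, scipy, OpenCV 4.12 (cv2) and the standard library are available. Lean on these libraries where they do the work, as an engineer would, in place of code of your own. Each camera call takes 0.05 s, during which the arm holds its last target. There are 200 camera calls.

## Working session

There is one attempt and no reset: what is moved stays moved. The work goes in short steps, Python scripts to look and compute and a tool call to move; the robot and the scene stay as the last step left them, time stands still between calls to the robot, and variables do not carry over. Pictures are saved under pics/ and viewed, at most 10 in all, crops included, and the job is handed in when it is done.

Besides the shell and the picture viewer there is one more tool, called after ">>>" by a JSON object that holds its "op" and its "data". arm_command: Moves the arm, as the interface text tells. Its arguments: {"type":"object","properties":{"commands":{"type":"array","items":{"type":"array","items":{"type":"array","items":{"type":"number"}}}}},"required":["commands"]}

```bash
mkdir -p pics; python3 - <<'E'
from cell import *
import cv2,pickle
for n in("scene","side"):
    c=capture(n); pickle.dump(c,open(n+".pkl","wb")); cv2.imwrite(f"pics/{n}0.png",c["color"][:,:,::-1])
    print(n,c["vertical_fov"],c["cx"],c["cy"],c["view"])
s=read_state();print(s)
E
```

```text
scene 52.026645451637556 322.4103271411298 248.35940195999248 [[ 0.11374786  0.99346034 -0.00989815 -0.05282929]
 [-0.73847551  0.09120927  0.66808292  0.28626132]
 [ 0.66461669 -0.06868346  0.74402099 -1.9643122 ]
 [ 0.          0.          0.          1.        ]]
side 57.616572914726035 316.0814944723 242.05159725965342 [[ 9.97722270e-01 -6.74457351e-02 -1.15976723e-03 -4.86217419e-01]
 [ 4.94808788e-02  7.20067113e-01  6.92137989e-01 -1.02786377e-01]
 [-4.58466452e-02 -6.90618872e-01  7.21764268e-01 -1.34792994e+00]
 [ 0.00000000e+00  0.00000000e+00  0.00000000e+00  1.00000000e+00]]
{'clock': 0.1, 'joints': array([-1.32548183e+00,  5.28407869e-01,  1.43376372e+00, -1.50108968e-05,
        1.18139108e+00, -1.78497958e-01]), 'qd': array([-8.76903480e-04, -2.38459667e-03, -4.45539515e-03, -1.02763047e-04,
        3.40347033e-04,  7.10369084e-05]), 'joint_torque': array([ 1.37433594e-04, -4.40984738e+01, -1.77150822e+01,  6.34933007e-02,
        5.34202263e-02, -3.15999250e-05]), 'eef_pos': array([ 0.25688692, -0.56904973,  0.22165151]), 'ee_rot': array([ 9.77630691e-01,  2.10326561e-01, -3.98381947e-05, -9.84227466e-04]), 'ft_force': array([1.00844366, 0.27524658, 0.5162856 ]), 'torque': array([-0.02072594, -0.03721046,  0.0464903 ]), 'grasp_force': 0.0, 'gripper_width': 0.08689997585480236}
```

View pics/scene0.png

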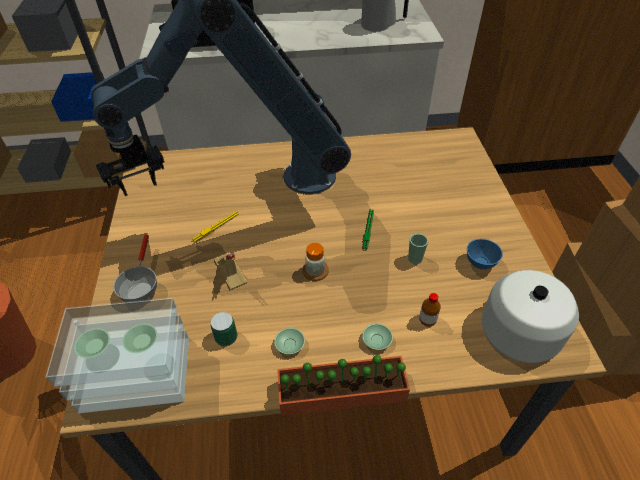

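View pics/side0.png

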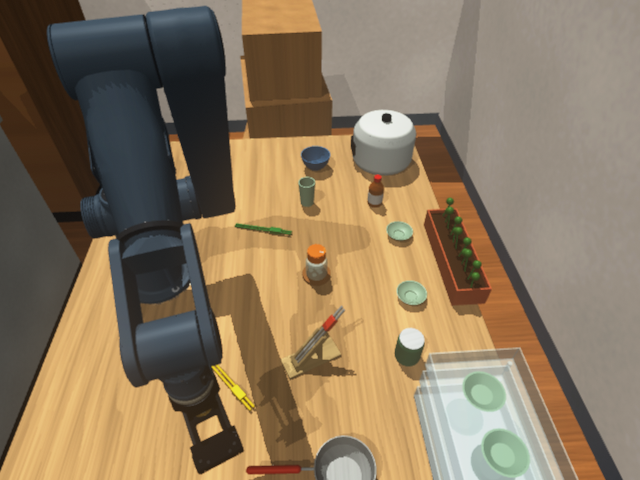

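Candidates (scene view):
- **Chopsticks:** the steel pair with the red sleeve on the rest at (229,262), yellow decoy at (215,228), green decoy at (368,228). The red strainer handle at (145,247) could pass for the sleeve. I choose (229,262), which is (330,323) in the side view.
- **Cup:** (417,249).
- **Jar:** (315,258).

Next is one close crop to check.

```bash
python3 - <<'E'
import cv2,numpy as np
a=cv2.imread("pics/scene0.png");b=cv2.imread("pics/side0.png")
f=lambda im,x,y,w,h,k:cv2.resize(im[y:y+h,x:x+w],None,fx=k,fy=k,interpolation=cv2.INTER_CUBIC)
top=np.hstack([f(a,195,235,80,60,5),f(b,275,295,80,60,5)])
bot=np.hstack([f(a,390,225,40,60,5)[:300,:200],f(a,295,235,40,60,5),f(b,285,170,40,60,5),f(b,296,235,40,60,5)])
cv2.imwrite("pics/crop1.png",np.vstack([top,bot]))
E
```

```text
(no output)
```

View pics/crop1.png

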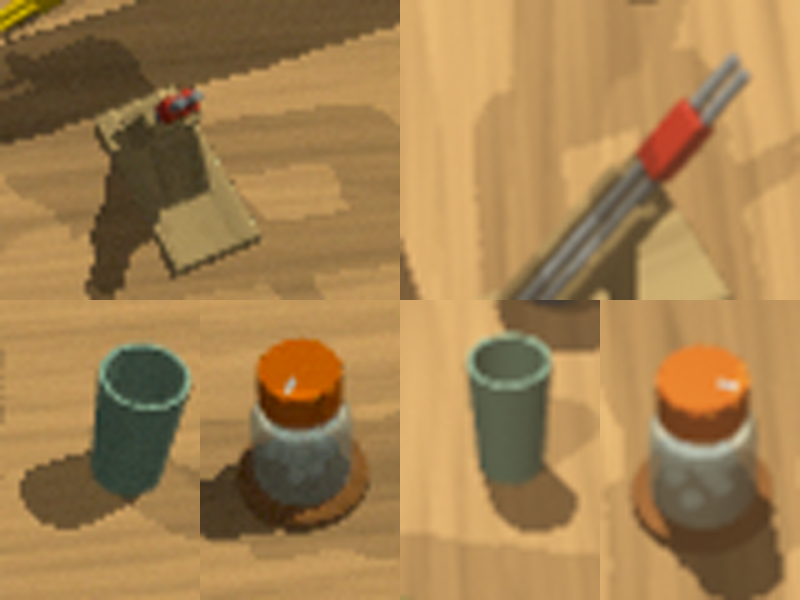

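The chosen piece is two steel rods with a red sleeve on the bamboo rest: sleeve at scene (231,256), side (330,323.6), rod ends at side (342,308). The cup mouth centre is at scene (419,241), side (307,182). The cap top is at scene (315,249), side (316.6,249.6).

```bash
cat > h.py <<'E'
import numpy as np,pickle
from scipy.optimize import least_squares
def proj(c,p):
    f=240/np.tan(np.radians(c["vertical_fov"]/2));V=c["view"]
    q=V[:3,:3]@p+V[:3,3]
    if c.get("fish"):
        a=np.array([q[0],-q[1],-q[2]]);t=np.arctan2(np.hypot(*a[:2]),a[2]);d=a[:2]/np.hypot(*a[:2])
        return np.array([c["cx"],c["cy"]])+f*t*d
    return np.array([c["cx"]+f*q[0]/-q[2],c["cy"]+f*q[1]/q[2]])
def solve(obs,z=None,p0=(.55,0,.1)):
    # obs: list of (cam,pixel)
    full=lambda p:np.r_[p[:2],z] if z is not None else p
    r=least_squares(lambda p:np.concatenate([proj(c,full(p))-u for c,u in obs]),p0[:2] if z is not None else p0)
    return full(r.x),r.fun
E
python3 - <<'E'
from h import *
S=pickle.load(open("scene.pkl","rb"));D=pickle.load(open("side.pkl","rb"))
for n,a,b in[("sleeve",(231,256),(330,323.6)),("cup",(418.8,240.6),(307,182.4)),("cap",(315,249),(316.6,249.6))]:
    p,r=solve([(S,a),(D,b)]);print(n,p.round(4),r.round(1))
p,_=solve([(S,(231,256)),(D,(330,323.6))])
# heading of rest x from side-image rod direction, plane tilt 40deg known
for nm,u in(("end",(342.4,308.4)),("low",(301,354))):
    best=None
    def f(v):
        h,s=v;return proj(D,p+s*np.array([np.sin(.698)*np.cos(h),np.sin(.698)*np.sin(h),np.cos(.698)]))-u
    for h0 in(0,1.5,3,-1.5):
        q=least_squares(f,[h0,.05 if nm=="end" else -.06]);print(nm,h0,q.x.round(3),q.cost.round(2), np.degrees(q.x[0]).round(1))
E
```

```text
sleeve [ 0.5009 -0.2895  0.1249] [-0.8  1.  -0.6 -0.8]
cup [0.4758 0.315  0.0899] [-0.3  0.5 -0.3 -0.5]
cap [ 0.4869 -0.0255  0.1092] [-0.1  0.2 -0.1 -0.2]
end 0 [0.365 0.053] 0.0 20.9
end 1.5 [0.365 0.053] 0.0 20.9
end 3 [ 4.447 -0.477] 0.0 254.8
end -1.5 [0.365 0.053] 0.0 20.9
low 0 [ 0.359 -0.123] 0.0 20.6
low 1.5 [ 0.359 -0.123] 0.0 20.6
low 3 [4.446 0.433] 0.0 254.7
low -1.5 [ 0.359 -0.123] 0.0 20.6
```

>>> {"op": "arm_command", "data": {"commands": [[[1,0,0,0,3.6],[1,4.8,-2.5,0,0],[1,4.8,-2.5,0,0],[1,4.8,-2.5,0,0],[1,4.8,-2.5,0,0],[1,4.8,-2.5,0,0],[1,4.8,-2.5,0,0],[1,4.5,-2.5,0,0]]]}}

```text
clock: 1.1
eef_pos: [0.5076, -0.2867, 0.2222]
ee_rot: [0.984, 0.18, -0.0, -0.0]
ft_force: [0.0, -0.9, -0.0]
gripper_width: 0.0867
grasp_force: 0.0
```

```bash
python3 - <<'E'
from cell import *
from h import *
import cv2
c=capture("wrist");c["fish"]=1;pickle.dump(c,open("w1.pkl","wb"));cv2.imwrite("pics/w1.png",c["color"][:,:,::-1])
s=read_state();print(s["clock"],s["eef_pos"],s["ee_rot"],s["qd"].round(3))
hd=np.array([.9354,.3535,0]);ax=np.array([.6428*.9354,.6428*.3535,.766]);p=np.array([.501,-.2895,.129])
for n,q in(("sleeve",p),("top",p+.055*ax),("s110",p-.035*ax),("tip",p-.145*ax)):print(n,proj(c,q).round(1))
E
```

```text
1.15 [ 0.5110849  -0.28126454  0.22224314] [ 0.98341046  0.18137319  0.00179767 -0.00209958] [-0.066 -0.011  0.025 -0.05   0.003 -0.132]
sleeve [321.8 250.8]
top [322.  213.2]
s110 [321.7 268.2]
tip [321.6 304.4]
```

View pics/w1.png

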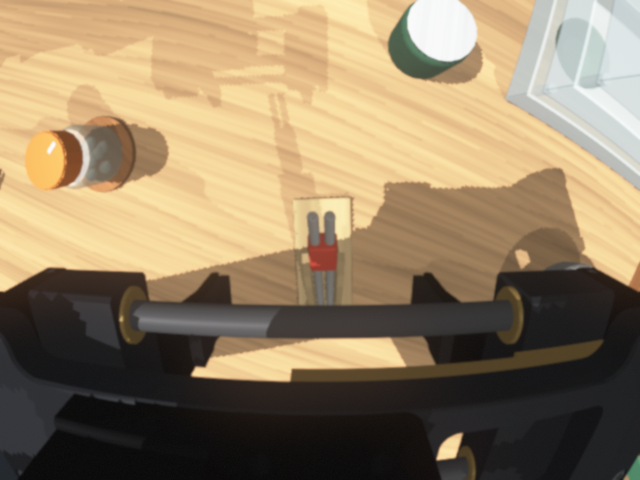

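The wrist view shows the sleeve at (322,252) and the rod tops at (321,214). My model predicted (322,251) and (322,213), so the position stands. I'm descending to grip 10 mm above the sleeve's centre.

>>> {"op": "arm_command", "data": {"commands": [[[1,0,0,4,0],[1,0,0,4,0],[1,0,0,2.4,0],[1,0,0,0,0],[0,0,0,0,0],[0,0,0,0,0],[0,0,0,0,0],[0,0,0,0,0]]]}}

```text
clock: 2.15
eef_pos: [0.507, -0.2885, 0.1192]
ee_rot: [0.984, 0.179, 0.0, 0.0]
ft_force: [0.3, -0.4, 1.0]
gripper_width: 0.0549
grasp_force: 0.0
```

>>> {"op": "arm_command", "data": {"commands": [[[0,0,0,0,0],[0,0,0,0,0],[0,0,0,0,0],[0,0,0,0,0],[0,0,0,0,0]]]}}

```text
clock: 2.78
eef_pos: [0.5069, -0.2885, 0.1186]
ee_rot: [0.984, 0.18, 0.0, 0.0]
ft_force: [0.1, -0.3, -0.6]
gripper_width: 0.0195
grasp_force: 30.0
```

>>> {"op": "arm_command", "data": {"commands": [[[0,0,0,-6,0],[0,0,0,-6,0],[0,3.7,-4.2,0,0],[0,3.7,-4.2,0,0],[0,3.7,-4.2,0,0],[0,3.7,-4.2,0,0],[0,3.7,-4.2,0,0],[0,3.9,-4.3,0,0]]]}}

```text
clock: 3.78
eef_pos: [0.6271, 0.0292, 0.2383]
ee_rot: [0.984, 0.179, -0.0, -0.0]
ft_force: [0.7, 0.1, -0.5]
gripper_width: 0.0196
grasp_force: 30.0
```

>>> {"op": "arm_command", "data": {"commands": [[[0,0,0,4.5,0],[0,0,0,4.5,0],[0,0,0,0,0],[0,0,0,0,0]]]}}

```text
clock: 4.28
eef_pos: [0.628, 0.0272, 0.1498]
ee_rot: [0.984, 0.179, 0.001, 0.0]
ft_force: [0.6, 0.4, -0.4]
gripper_width: 0.0195
grasp_force: 30.0
```

```bash
python3 - <<'E'
from cell import *
from h import *
import cv2
s=read_state();print(s["clock"],s["eef_pos"],s["gripper_width"],s["grasp_force"])
a=capture("scene")["color"][:,:,::-1];D=capture("side");b=D["color"][:,:,::-1]
f=lambda im,x,y:cv2.resize(im[y:y+150,x:x+100],None,fx=4,fy=4,interpolation=cv2.INTER_CUBIC)
cv2.imwrite("pics/p2.png",np.hstack([f(a,290,180),f(b,290,165)]))
ax=np.array([.6428*.9354,.6428*.3535,.766]);g=s["eef_pos"]+[0,0,.019]
for d in(.045,-.156):print(proj(D,g+d*ax).round(1))
E
```

```text
4.275 [0.62800346 0.02716845 0.14976474] 0.019477692621549664 29.998977551003918
[373.2 208.3]
[331.6 257.9]
```

View pics/p2.png

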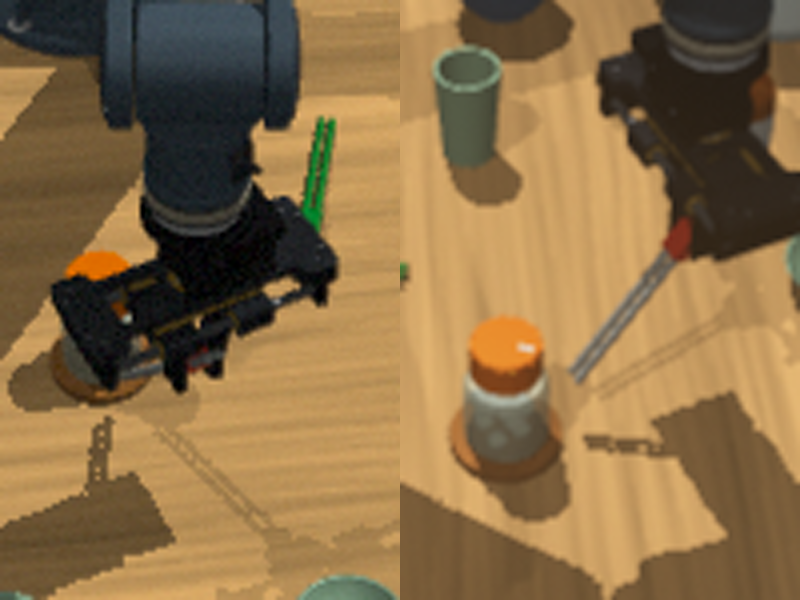

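The rods are still at 40° in the grip, with the tip at side (334,259.5) against a prediction of (332,258), facing the fixed jar glass. At 40° they would tip out of the cup. I'll push the tips against the glass so they pivot in the pads to nearly upright.

>>> {"op": "arm_command", "data": {"commands": [[[0,-1.3,0,0,0],[0,-0.8,0,-0.5,0],[0,-0.9,0,-0.7,0],[0,-0.8,0,-0.5,0],[0,-0.9,0,-0.4,0]]]}}

```text
clock: 5.0
eef_pos: [0.5846, 0.0107, 0.1711]
ee_rot: [0.984, 0.179, 0.003, 0.001]
ft_force: [4.1, 1.3, 2.1]
gripper_width: 0.0197
grasp_force: 30.0
```

>>> {"op": "arm_command", "data": {"commands": [[[0,-0.9,0,-0.4,0],[0,-0.8,0,-0.3,0],[0,-0.9,0,-0.3,0],[0,-0.8,0,-0.2,0],[0,0,0,0,0]]]}}

```text
clock: 5.62
eef_pos: [0.55, -0.0015, 0.1814]
ee_rot: [0.984, 0.179, -0.001, -0.0]
ft_force: [2.2, -0.4, 1.1]
gripper_width: 0.0198
grasp_force: 30.0
```

```bash
python3 - <<'E'
from cell import *
from h import *
import cv2
s=read_state();print(s["clock"],s["eef_pos"],s["gripper_width"],s["grasp_force"],s["ft_force"])
a=capture("scene")["color"][:,:,::-1];D=capture("side");b=D["color"][:,:,::-1]
f=lambda im,x,y:cv2.resize(im[y:y+150,x:x+100],None,fx=4,fy=4,interpolation=cv2.INTER_CUBIC)
cv2.imwrite("pics/p3.png",np.hstack([f(a,290,180),f(b,290,165)]))
pickle.dump(D,open("D3.pkl","wb"))
E
```

```text
5.625 [ 0.54998954 -0.00145248  0.18139811] 0.019848338046595883 30.000019306316972 [ 2.22581379 -0.35235278  1.08715937]
```

View pics/p3.png

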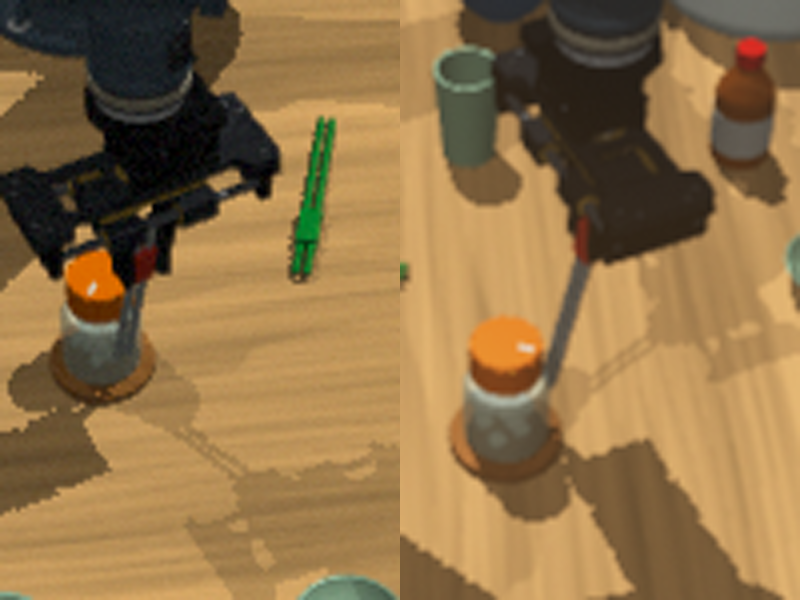

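The pivot worked: the rods now stand nearly upright with the tip at the glass, side (327.3,260.8). Now I'll fit the remaining tilt and work out the move to the cup.

```bash
python3 - <<'E'
from h import *
D=pickle.load(open("D3.pkl","rb"));g=np.array([.55,-.00145,.2004])
hd=np.array([.9354,.3535,0]);yt=np.array([.3535,-.9354,0])
for t in(8,11,14,17,20):
    r=np.radians(t);print(t,proj(D,g-.156*(np.sin(r)*hd+[0,0,np.cos(r)])).round(1))
d=np.array([.4765,.315,0])-[.55,-.0015,0];print("cup-grasp along x_t,y_t",d@hd,d@yt)
E
```

```text
8 [330.1 258.9]
11 [327.7 259.4]
14 [325.4 259.8]
17 [323.  260.2]
20 [320.7 260.4]
cup-grasp along x_t,y_t 0.043130849999999936 -0.32203635
```

>>> {"op": "arm_command", "data": {"commands": [[[0,2,0,-4,0],[0,0,0,-4,0],[0,0.9,-5.4,0,0],[0,0.9,-5.4,0,0],[0,0.9,-5.4,0,0],[0,0.9,-5.4,0,0],[0,0.9,-5.4,0,0],[0,0.9,-5.2,0,0]]]}}

```text
clock: 6.72
eef_pos: [0.5038, 0.3272, 0.2599]
ee_rot: [0.984, 0.18, -0.003, 0.001]
ft_force: [1.6, -0.7, 0.0]
gripper_width: 0.0197
grasp_force: 30.0
```

>>> {"op": "arm_command", "data": {"commands": [[[0,0,0,0,0],[0,0,0,0,0]]]}}

```text
clock: 6.98
eef_pos: [0.5051, 0.3255, 0.2602]
ee_rot: [0.984, 0.18, -0.002, 0.001]
ft_force: [-0.2, -0.6, -0.6]
gripper_width: 0.0199
grasp_force: 30.0
```

```bash
python3 - <<'E'
from cell import *
from h import *
import cv2
s=read_state();e=s["eef_pos"];print(s["clock"],e,s["ee_rot"],s["gripper_width"],s["ft_force"])
S=capture("scene");a=S["color"][:,:,::-1];D=capture("side");b=D["color"][:,:,::-1]
f=lambda im,x,y:cv2.resize(im[y:y+100,x:x+67],None,fx=6,fy=6,interpolation=cv2.INTER_CUBIC)[:,:400]
cv2.imwrite("pics/p4.png",np.hstack([f(a,385,175),f(b,275,110)]))
pickle.dump((S,D),open("SD4.pkl","wb"))
E
```

```text
6.975 [0.50512796 0.32552112 0.26016996] [ 9.83671444e-01  1.79955678e-01 -2.37728360e-03  8.90108605e-04] 0.019859104421327857 [-0.22800005 -0.62627527 -0.59759027]
```

View pics/p4.png

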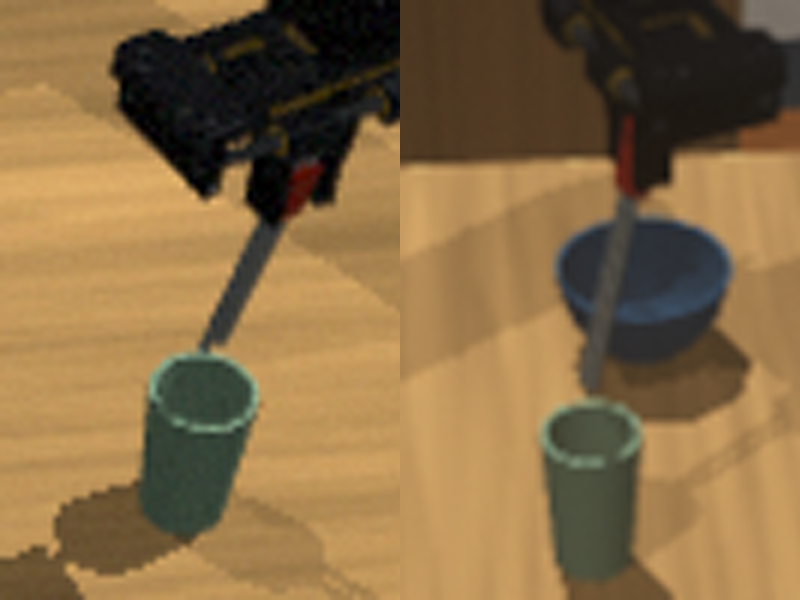

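The tip is at scene (419.7,233) and side (307,174.5). The cup mouth is centred below it at scene (418.8,240.3) and side (307,182).

```bash
python3 - <<'E'
from h import *
S,D=pickle.load(open("SD4.pkl","rb"))
t,r=solve([(S,(419.7,233.)),(D,(307,174.5))]);c,r2=solve([(S,(418.8,240.3)),(D,(307,182))])
print(t,r,c,r2)
d=t-c;print(d@[.9354,.3535,0],d@[.3535,-.9354,0])
g=np.array([.505,.3255,.279])-t;print(g,np.linalg.norm(g),np.degrees(np.arccos(g[2]/np.linalg.norm(g))))
E
```

```text
[0.47615769 0.31270251 0.12615008] [-0.29171065  0.55393993 -0.37302952 -0.55335377] [0.47591257 0.3147473  0.09168948] [-0.24305004  0.45098852 -0.30798547 -0.4520888 ]
-0.0004935476069940699 0.0019993484304544535
[0.02884231 0.01279749 0.15284992] 0.15607290689708944 11.664158653248265
```

>>> {"op": "arm_command", "data": {"commands": [[[0,-0.2,-0.2,2,0],[0,0,0,2.5,0],[0,0,0,2.5,0],[0,0,0,2.5,0],[0,0,0,1.5,0],[0,0,0,0.7,0],[0,0,0,0,0],[0,0,0,0,0]]]}}

```text
clock: 8.07
eef_pos: [0.5048, 0.3276, 0.1455]
ee_rot: [0.984, 0.179, 0.001, -0.0]
ft_force: [0.0, -0.2, -0.0]
gripper_width: 0.0196
grasp_force: 30.0
```

>>> {"op": "arm_command", "data": {"commands": [[[0,0,0,0.5,0],[0,0,0,0,0],[0,0,0,0,0]]]}}

```text
clock: 8.45
eef_pos: [0.5041, 0.3275, 0.1396]
ee_rot: [0.984, 0.18, 0.0, -0.0]
ft_force: [-1.2, 0.5, -0.5]
gripper_width: 0.0193
grasp_force: 30.0
```

>>> {"op": "arm_command", "data": {"commands": [[[0.3,0,0,0,0],[0.4,0,0,0,0],[0.6,0,0,0,0],[0.8,0,0,0,0],[1,0,0,0,0],[1,0,0,0,0],[1,0,0,0,0],[1,0,0,0,0]]]}}

```text
clock: 9.45
eef_pos: [0.5042, 0.3274, 0.1395]
ee_rot: [0.984, 0.179, 0.0, 0.0]
ft_force: [-0.4, 0.4, -0.8]
gripper_width: 0.0839
grasp_force: 0.0
```

```bash
python3 - <<'E'
from cell import *
from h import *
import cv2
s=read_state();e=s["eef_pos"];print(s["clock"],e,s["ee_rot"],s["gripper_width"],s["ft_force"])
S=capture("scene");a=S["color"][:,:,::-1];D=capture("side");b=D["color"][:,:,::-1]
f=lambda im,x,y:cv2.resize(im[y:y+100,x:x+67],None,fx=6,fy=6,interpolation=cv2.INTER_CUBIC)[:,:400]
cv2.imwrite("pics/p5.png",np.hstack([f(a,385,185),f(b,275,120)]))
E
```

```text
9.45 [0.50415324 0.32739537 0.13953935] [9.83759664e-01 1.79490735e-01 1.00445076e-06 6.02476117e-07] 0.08389361590629793 [-0.42744041  0.36252032 -0.83679149]
```

View pics/p5.png

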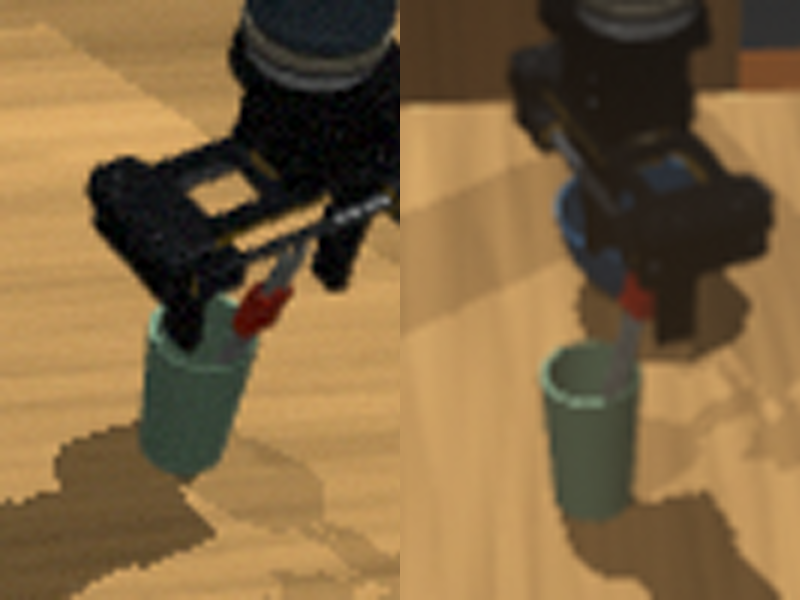

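The chopsticks stand in the upright cup with a small lean, clear of both fingers. I'll rise straight up and then go over to the jar.

>>> {"op": "arm_command", "data": {"commands": [[[1,0,0,-4,0],[1,0,0,-6,0],[1,0,0,-6,0],[1,0,0,0,0]]]}}

```text
clock: 10.05
eef_pos: [0.5073, 0.3288, 0.3059]
ee_rot: [0.984, 0.18, 0.007, -0.001]
ft_force: [1.1, -0.3, -0.5]
gripper_width: 0.087
grasp_force: 0.0
```

>>> {"op": "arm_command", "data": {"commands": [[[1,-2.4,5.4,0,0],[1,-2.4,5.4,0,0],[1,-2.4,5.4,0,0],[1,-2.3,5.4,0,0],[1,-2.3,5.4,0,0],[1,-2.3,5.4,0,0],[1,0,0,4,0],[1,0,0,4,0]]]}}

```text
clock: 11.05
eef_pos: [0.4861, -0.0267, 0.218]
ee_rot: [0.984, 0.178, -0.0, -0.0]
ft_force: [0.6, -0.3, 0.0]
gripper_width: 0.0869
grasp_force: 0.0
```

>>> {"op": "arm_command", "data": {"commands": [[[1,0,0,0,0],[1,0,0,0,0],[1,0,0,0,0]]]}}

```text
clock: 11.42
eef_pos: [0.4878, -0.0255, 0.221]
ee_rot: [0.984, 0.18, 0.002, 0.001]
ft_force: [-0.2, -0.4, 0.3]
gripper_width: 0.0868
grasp_force: 0.0
```

```bash
python3 - <<'E'
from cell import *
from h import *
import cv2
s=read_state();e=s["eef_pos"];print(s["clock"],e,s["ee_rot"],s["joints"].round(2))
c=capture("wrist");c["fish"]=1;im=c["color"];cv2.imwrite("pics/w6.png",im[:,:,::-1])
pickle.dump(c,open("w6.pkl","wb"))
hsv=cv2.cvtColor(im,cv2.COLOR_RGB2HSV);m=cv2.inRange(hsv,(8,180,150),(22,255,255))
n,l,st,ce=cv2.connectedComponentsWithStats(m);i=1+np.argmax(st[1:,4]);print(st[i],ce[i],proj(c,np.array([.487,-.0255,.111])))
S=capture("scene");cv2.imwrite("pics/s6.png",S["color"][:,:,::-1])
E
```

```text
11.425 [ 0.48784056 -0.0255302   0.22102052] [9.83695880e-01 1.79832147e-01 1.50604543e-03 7.38766238e-04] [-0.28  0.35  1.77  0.    1.02  0.93]
[331 247  11   9  33] [334.96969697 250.54545455] [320.63844346 236.76559473]
```

View pics/w6.png

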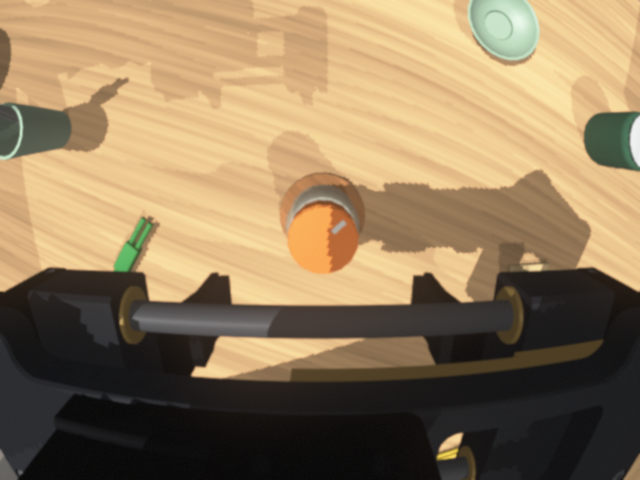

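The wrist view shows the cap top centred at about (322,237), with the finger gap centred at x = 322, so they are aligned. Descending to grip.

>>> {"op": "arm_command", "data": {"commands": [[[1,0,0,4,0],[1,0,0,4,0],[1,0,0,3.5,0],[1,0,0,2.3,0],[1,0,0,0,0],[0.5,0,0,0,0],[0,0,0,0,0],[0,0,0,0,0]]]}}

```text
clock: 12.52
eef_pos: [0.4873, -0.0256, 0.0825]
ee_rot: [0.984, 0.18, 0.001, 0.0]
ft_force: [0.1, -0.8, -0.5]
gripper_width: 0.0648
grasp_force: 0.0
```

>>> {"op": "arm_command", "data": {"commands": [[[0,0,0,0,0],[0,0,0,0,0],[0,0,0,0,0]]]}}

```text
clock: 12.9
eef_pos: [0.4876, -0.0261, 0.082]
ee_rot: [0.984, 0.18, 0.001, 0.001]
ft_force: [-0.1, -2.8, 3.4]
gripper_width: 0.0536
grasp_force: 30.0
```

>>> {"op": "arm_command", "data": {"commands": [[[0,0,0,0.3,0],[0,0,0,0.3,0],[0,0,0,0,0],[0,0,0,0,0]]]}}

```text
clock: 13.4
eef_pos: [0.4876, -0.0261, 0.0762]
ee_rot: [0.984, 0.18, 0.001, 0.001]
ft_force: [-1.0, -3.3, 9.4]
gripper_width: 0.0537
grasp_force: 30.0
```

>>> {"op": "arm_command", "data": {"commands": [[[0,0,0,0,-4],[0,0,0,0,-8],[0,0,0,0,-8],[0,0,0,0,-8],[0,0,0,0,-8],[0,0,0,0,-8],[0,0,0,0,-8],[0,0,0,0,-8]]]}}

```text
clock: 14.4
eef_pos: [0.4864, -0.025, 0.076]
ee_rot: [0.761, 0.649, 0.0, -0.0]
ft_force: [-0.7, -0.3, 8.6]
gripper_width: 0.0537
grasp_force: 30.0
```

>>> {"op": "arm_command", "data": {"commands": [[[0,0,0,0,0],[0,0,0,0,0],[0,0,0,0,0]]]}}

```text
clock: 14.78
eef_pos: [0.4864, -0.025, 0.076]
ee_rot: [0.762, 0.647, 0.0, -0.0]
ft_force: [-1.4, 0.3, 9.5]
gripper_width: 0.0538
grasp_force: 30.0
```

```bash
python3 - <<'E'
from cell import *
s=read_state();print(s)
E
```

```text
{'clock': 14.775, 'joints': array([-2.81666535e-01,  5.91498585e-01,  1.89956751e+00,  9.20379117e-04,
        6.50839906e-01, -1.19720224e-01]), 'qd': array([-2.30716399e-04,  8.94011201e-04,  2.41783076e-04, -2.05693996e-03,
       -1.03920042e-03, -2.20879245e-06]), 'joint_torque': array([-7.14152950e-03, -3.30567670e+01, -7.20738083e+00,  1.30763962e-01,
       -9.84943053e-02,  4.87548101e-02]), 'eef_pos': array([ 0.48640955, -0.02501636,  0.07603964]), 'ee_rot': array([ 7.62221073e-01,  6.47316718e-01,  1.45967020e-04, -2.84503150e-04]), 'ft_force': array([-1.4208776 ,  0.27756201,  9.48918419]), 'torque': array([-0.05829537,  0.01286149,  0.10324525]), 'grasp_force': 30.001530768531666, 'gripper_width': 0.05380519197775781}
```

Turned by 60° with low torque. Now lifting.

>>> {"op": "arm_command", "data": {"commands": [[[0,0,0,-0.5,0],[0,0,0,-0.8,0],[0,0,0,-1.5,0],[0,0,0,-2,0],[0,0,0,-2,0],[0,0,0,-1.2,0],[0,0,0,0,0],[0,0,0,0,0]]]}}

```text
clock: 15.78
eef_pos: [0.486, -0.0253, 0.1549]
ee_rot: [0.762, 0.647, -0.0, -0.001]
ft_force: [0.4, 0.4, 0.1]
gripper_width: 0.0536
grasp_force: 30.0
```

>>> {"op": "arm_command", "data": {"commands": [[[0,0,0,0,0],[0,0,0,0,0],[0,0,0,0,0],[0,0,0,0,0]]]}}

```text
clock: 16.27
eef_pos: [0.4866, -0.0255, 0.1554]
ee_rot: [0.762, 0.647, -0.0, -0.0]
ft_force: [0.2, 0.4, 0.3]
gripper_width: 0.0538
grasp_force: 30.0
```

```bash
python3 - <<'E'
from cell import *
import cv2,numpy as np
s=read_state();print(s["eef_pos"],s["gripper_width"],s["ft_force"],s["grasp_force"])
a=capture("scene")["color"][:,:,::-1];b=capture("side")["color"][:,:,::-1]
f=lambda im,x,y,w,h:cv2.resize(im[y:y+h,x:x+w],(400,500),interpolation=cv2.INTER_CUBIC)
cv2.imwrite("pics/p7.png",np.hstack([f(a,280,160,160,200),f(b,260,130,160,200)]))
E
```

```text
[ 0.48660598 -0.02551192  0.15544271] 0.0538194665196984 [0.21163359 0.42972788 0.28283497] 29.9999146641494
```

View pics/p7.png

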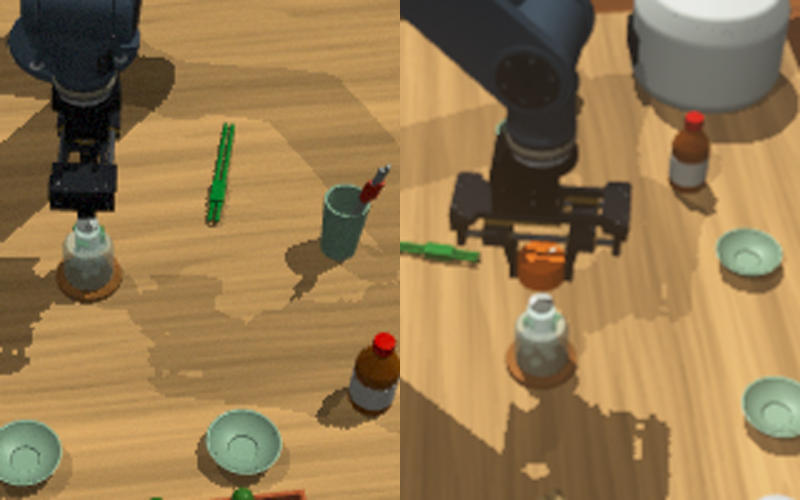

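The cap is held level above the open jar at right-panel (542,265), and the chopsticks lean in the upright cup at left-panel (370,190). Handing in.

```bash
python3 -c "
from cell import *
print(finish_job())"
```

```text
the job is handed in; nothing more can be done
None
```

I've handed the job in: the chopsticks stand in the cup, and the gripper holds the cap level about 7 cm above the open jar. It took about 16 s of the 58 s allowed; the hand-in returned no verdict.

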